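Close a pressure-filter housing: screw the cap to its keeper position and lock it

TASK

Close the filter housing: screw its square-headed steel cap down (clockwise seen from above) until you feel the rubber seal start to grip, then carry on just to the next position where a flat face of the head stands square to the sliding keeper, without crushing the seal by going on beyond that. Then gently push the keeper by its upright tab all the way in against that flat, so the cap is locked, and leave the small things around the housing where they are.

Things in the scene. Friction and masses are not known exactly. Their poses are not given: they have to be found in the camera images.
- filter_housing: Fixed steel pressure-filter housing on a bolted base plate 130 x 230 x 10 mm (long along its y). Origin: on the vessel's axis at the work surface; z up. The round vessel and flange, 86 mm across, reach 46 mm high. On its +y side a grey bracket block (34 x 62 mm, centred 111 mm from the axis, guide strips to 80 mm high) carries the sliding keeper.
- cap: Screw cap: round skirt 79 mm across, 22 mm high, with a square steel head 36 x 36 mm across flats standing on it, up to 70 mm. Origin: on the axis at the underside, about 50 mm above the work surface; x, y square to the flats, z up. Clockwise from above (negative yaw) screws it down, 1.5 mm a turn, no hard stop. Must end with any flat square to the keeper within 0.12 rad.
- cap_grip (a point): Point on the cap's axis, inside the head, 10 mm below its flat top; axes as the cap's. Grip the head here across two opposing flats, from above, firmly (about 40 N); keep the fingertips above the keeper's tongue (top 82 mm above the work surface). Loose at the start, 0.6 to 3.3 rad of turning short of the seal; it then turns against only about 0.05 N m and stays where it is left.
- seal: Rubber ring, 75 mm across, under the cap; origin: centre of its top. Where it grips must be felt: within 0.06 rad the turning moment rises from 0.05 to about 0.3 N m and stays so. Squeezed 0.24 mm per rad past that. Tight: 0.1 to 2.3 rad past; a square position less than 0.2 rad past is too soon: go on to the next. Crushed past 2.6 rad. Let go, the cap springs back about 0.05 rad.
- keeper: Sliding steel keeper on the bracket: flat tongue 36 mm wide, 6 mm thick, with an upright tab. Origin: in the tongue's underside just below the tab, 76 mm above the work surface; axes as the housing's. Slides along the housing's y: drawn back its origin is 86 to 90 mm from the axis, fully in 60 mm (stop), the tongue's front then 2 mm off the flat. Friction 2 N. A head not square blocks it.
- keeper_tab (a point): Middle of the top of the keeper's tab, 32 mm above the keeper's origin. The tab is 26 mm wide (along the housing's x), 7 mm thick (along y) and rises 26 mm above the tongue. Push it towards the cap (-y) on its outer face with closed fingers; the tongue reaches 24 mm out behind the tab, its top 26 mm below this point.
- slide_box: Small white slide box, 57 x 83 x 31 mm, loose bystander near the housing. Origin under its centre.
- dropper_a: White dropper bottle, 23 mm across, 70 mm tall, loose bystander. Origin under its centre.
- dropper_b: Dropper bottle with a black top, 23 mm across, 90 mm tall, loose bystander. Origin under its centre.
- dropper_c: White dropper bottle, 23 mm across, 70 mm tall, loose bystander. Origin under its centre.
- strip: Strip of small tubes, 15 x 78 x 29 mm, loose bystander. Origin under its centre.

How it is judged:
On the way, in this order (a step that is already met when the one before it is completed fails the run):
1. the cap is screwed down on the seal with a flat square to the keeper, the keeper still back (distance of seal from where it was at the start of the episode between 1.9e-05 and 0.000549 m and (angle between the x axis of cap and the y axis of filter_housing, either way round below 0.12 rad or angle between the y axis of cap and the y axis of filter_housing, either way round below 0.12 rad) and y of keeper in the frame of filter_housing above 0.083 m), for 0.2 s.
2. the keeper is pushed fully in against the flat (distance of seal from where it was at the start of the episode between 1.9e-05 and 0.000549 m and (angle between the x axis of cap and the y axis of filter_housing, either way round below 0.12 rad or angle between the y axis of cap and the y axis of filter_housing, either way round below 0.12 rad) and y of keeper in the frame of filter_housing below 0.063 m), for 0.2 s.
At the end, for the whole second after the job is handed in: The cap has been turned 0.08 to 2.3 rad past the point where the seal grips (seal squeezed 0.02 to 0.55 mm), a flat of its head is square to the keeper within 0.12 rad (7 degrees), and the keeper is in to within 3 mm of its stop, all at rest and released (all of step 2 and linear speed of keeper below 0.01 m/s); the robot touches nothing.
It fails at once if the seal is crushed (the cap turned more than 2.6 rad past the first grip) (distance of seal from where it was at the start of the episode above 0.000621 m).
It fails at once if the keeper is pushed harder than 25 N (contact force between the fingers and keeper above 25 N).
It fails at once if a bystander is moved more than 25 mm (distance of any of slide_box, dropper_a, dropper_b, dropper_c, strip from where it was at the start of the episode above 0.025 m).
It also fails if it takes over 64 s, if anything falls off the work surface, if the arm or the gripper's body presses on something with over 40 N, if the wrist force passes 120 N, or if a joint passes its speed limit or range.

ROBOT

A 6-joint arm with a two-finger parallel gripper is mounted at the origin on a cart in front of the work surface, level with it; the furniture and walls round the work are solid. World frame = base frame: x ahead of the robot, y to its left, z up, the work surface at z = 0. Lengths are in m, angles in rad, forces in N, time in s.
With the tool pointing down it reaches from about 0.35 to 0.85 m from the base axis. Payload 8.1 kg.
Tool frame: the origin (TCP) lies at the very end of the fingers, on their centre line; the grasp point (between the pads) lies 19 mm behind it; z points along the fingers, y is the line along which they close (so a half turn about z gives the same grasp; the last joint's range is limited). The gripper opens to 93 mm and grips with 3 to 60 N. Pads are 15 mm wide; open, the fingers measure 128 mm over their backs; the gripper's body (75 mm by 188 mm) begins 65 mm behind the grasp point.
Start: joints at [1.208, 0.13, 1.488, -0, 1.523, -0.085], TCP at [0.165, 0.577, 0.219] pointing down, gripper open.
Joint ranges: [-2.96, 2.96], [-0.89, 2.26], [0.02, 2.5], [-1.34, 4.48], [0, 2.73], [-2.66, 2.66]. Speed limits (rad/s): [2.39, 2.39, 2.79, 3.14, 3.14, 3.14].

INTERFACE

Orientations are given as a rotation vector (axis times angle).
In Python, from plant import monitor, eyes, ticket gives the robot as it stands.
- The arm moves only by the tool arm_command, never from a script. Its argument "deltas" is a list that holds one entry, the list of rows, each a list of 6 numbers: the shift along the world's x, y, z in cm, then the turn, a rotation vector about the world's x, y, z in degrees. In form: [[[tx, ty, tz, rx, ry, rz], ...]]. A call has 1 to 12 rows; each row shifts and turns the commanded pose from where the row before left it; what a row does not reach is not made up. A row lasts 1/12 s, in which the tool goes at most 41.7 mm and 7.16 degrees, less where a joint would pass 70% of its speed; a pose out of reach is approached as far as the arm can. A call is refused whole if a number of a shift passes 4.17 or a number of a turn 7.16, either way. A call with a gripper value outside its range is refused whole. "gripper" is the opening, from -1 (shut) to 1 (fully open), set as the call begins (left out, the last holds). The fingers move at their own pace and stop on an object; "squeeze" is the grip in N (left out, the last holds). Time passes only in rows, so rows that do not move let the fingers close. It gives the time, the measured TCP pose, the force, the opening and the grip force at its end, in the units of the state.
- monitor.read_state(): the state, without advancing time (a new reading comes with each control period).
- eyes.read_camera(name): name is "scene" or "top" or "wrist"; returns the picture (480x640x3 uint8, blue, green, red); there is no depth.
- eyes.camera_model(name): a dict with "fx", "fy", "cx", "cy" (pixels), "rvec" (rotation vector, rad) and "tvec" (3), from world to camera coordinates, as OpenCV has them. Camera axes: x right, y down, z forward; pixel columns grow to the right and rows downward; lengths in m; the calibration is good to about 2 mm. The wrist camera is an equidistant fisheye: a pixel r from the principal point sees the ray r / f radians off the axis. A picture is of the moment at which its call begins: read the wrist's pose just before it. camera_model takes no time and is no camera call; for the wrist camera it gives the pose at the moment of the call.
- ticket.close_job(): hands the job in; it is judged then, once.
The state is a dict: "t": time; "q": joint angles; "dq": joint speeds; "joint_torque": joint torques, N m; "tool_pos": TCP position; "orientation": TCP orientation; "force": force on the tool from outside, world axes, zero at the start; "wrist_torque": the same for the moment, N m; "opening": finger opening in m; "gripper_force": force on a finger pad.
Only numpy, scipy, OpenCV 4.12 (cv2) and the standard library are available. Lean on these libraries where they do the work, as an engineer would, in place of code of your own. Each camera call takes 0.05 s, during which the arm holds its last target. There are 200 camera calls.

## Working session

There is one attempt and no reset: what is moved stays moved. The work goes in short steps, Python scripts to look and compute and a tool call to move; the robot and the scene stay as the last step left them, time stands still between calls to the robot, and variables do not carry over. Pictures are saved under pics/ and viewed, at most 10 in all, crops included, and the job is handed in when it is done.

Besides the shell and the picture viewer there is one more tool, called after ">>>" in YAML: its name, and indented under it one key for each argument. arm_command: Moves the arm, as the interface text tells. Its arguments: {"type":"object","properties":{"deltas":{"type":"array"},"gripper":{"type":"number"},"squeeze":{"type":"number"}},"required":["deltas"]}

```bash
mkdir -p pics; ls
python3 - <<'E'
from plant import monitor, eyes
import cv2
s=monitor.read_state();print({k:s[k] for k in('t','tool_pos','orientation','force','wrist_torque','opening')})
for n in('scene','top'):
    cv2.imwrite(f'pics/{n}0.png',eyes.read_camera(n));print(eyes.camera_model(n))
E
```

```text
pics
{'t': 0.0, 'tool_pos': array([0.16434343, 0.57647405, 0.21760094]), 'orientation': array([-4.34937570e-01, -3.11094045e+00,  2.76878977e-03]), 'force': array([ 0.56357317, -0.29363968,  0.0503295 ]), 'wrist_torque': array([ 0.00058387,  0.02719408, -0.02649762]), 'opening': 0.09254867745834938}
{'fx': 476.7552050876153, 'fy': 476.7552050876153, 'cx': 322.73194368988953, 'cy': 240.52242260332613, 'rvec': array([ 2.07351215, -0.58521462,  0.31221663]), 'tvec': array([-0.48712288,  0.22335293,  0.69940598])}
{'fx': 612.5776817631062, 'fy': 612.5776817631062, 'cx': 309.3373952279305, 'cy': 244.84611914575206, 'rvec': array([ 2.04643762, -2.14427555,  0.24720895]), 'tvec': array([-0.03107488,  0.56409965,  0.87492407])}
```

View pics/top0.png

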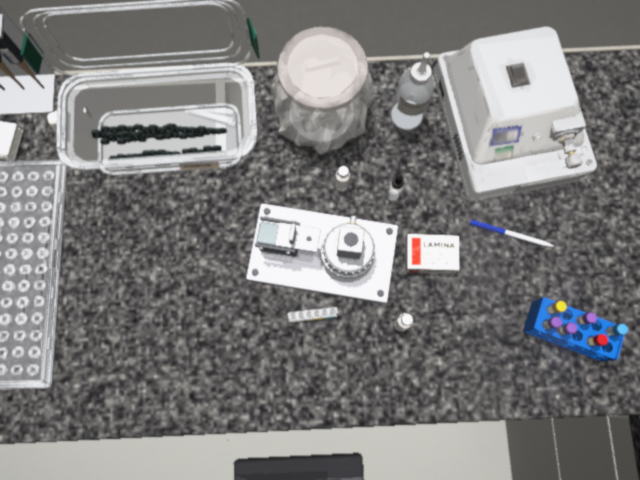

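View pics/scene0.png

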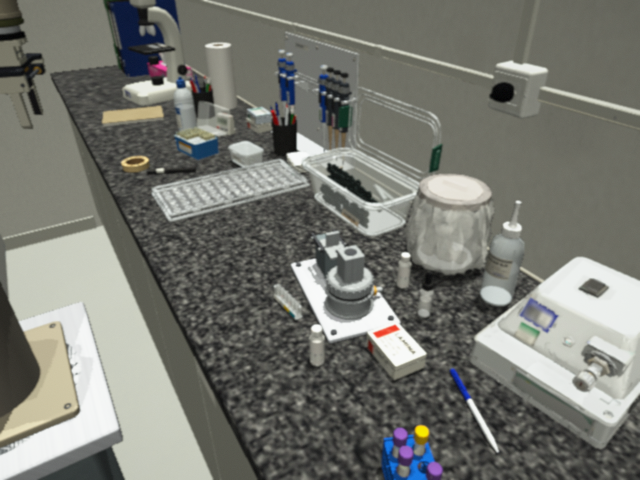

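The top view shows the base plate with corners at about (260,206), (397,222), (387,300), (249,284). The cap head is near (350,240) and the bracket is to its left. I'll enlarge the area.

```bash
cat > h.py <<'E'
import numpy as np, cv2
from scipy.spatial.transform import Rotation as R
from plant import monitor, eyes
def ray(n,u,v,m=None):
    m=m or eyes.camera_model(n); Rm=R.from_rotvec(m['rvec']).as_matrix(); C=-Rm.T@m['tvec']
    a,b=(u-m['cx'])/m['fx'],(v-m['cy'])/m['fy']
    if n=='wrist':
        r=np.hypot(a,b); s=np.sin(r)/r if r>1e-9 else 1; d=np.array([a*s,b*s,np.cos(r)])
    else: d=np.array([a,b,1.])
    return C,Rm.T@d
def at(n,u,v,z,m=None):
    C,d=ray(n,u,v,m); return C+d*(z-C[2])/d[2]
def proj(n,p,m=None):
    m=m or eyes.camera_model(n); c=R.from_rotvec(m['rvec']).as_matrix()@p+m['tvec']
    if n=='wrist':
        th=np.arctan2(np.hypot(c[0],c[1]),c[2]); k=th/np.hypot(c[0],c[1]); return m['cx']+m['fx']*k*c[0],m['cy']+m['fy']*k*c[1]
    return m['cx']+m['fx']*c[0]/c[2],m['cy']+m['fy']*c[1]/c[2]
def st():
    s=monitor.read_state();print('t%.2f'%s['t'],'p',s['tool_pos'].round(4),'F',s['force'].round(2),'T',s['wrist_torque'].round(3),'open %.4f gf %.1f'%(s['opening'],s['gripper_force']),'q',np.round(s['q'],3)); return s
E
python3 - <<'E'
from h import *
im=cv2.imread('pics/top0.png')[195:310,240:420]
cv2.imwrite('pics/topc.png',cv2.resize(im,None,fx=4.4,fy=4.4,interpolation=cv2.INTER_CUBIC))
for p in[(260,206),(397,222),(387,300),(249,284)]:print(at('top',*p,.01).round(4))
print(at('top',351,239,.09))
E
```

```text
[0.6457 0.0211 0.01  ]
[ 0.6074 -0.2035  0.01  ]
[ 0.4793 -0.1773  0.01  ]
[0.5155 0.0423 0.01  ]
[ 0.56248114 -0.12012854  0.09      ]
```

View pics/topc.png

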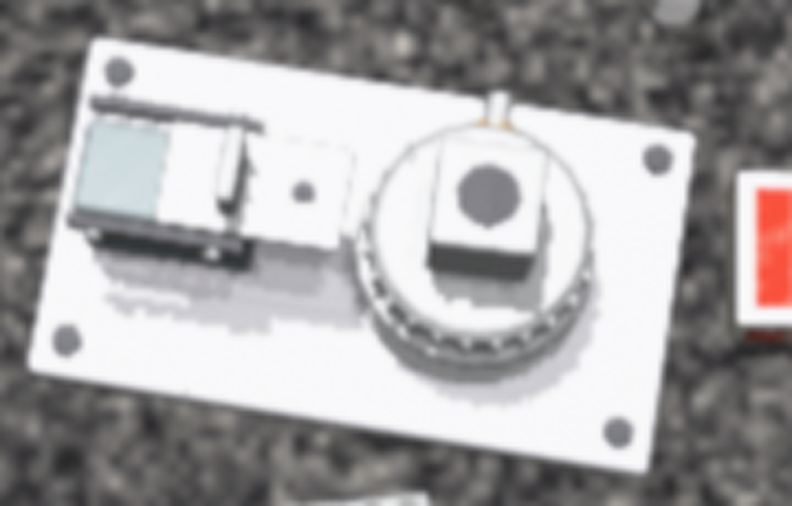

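Run:
```python
from h import *
c=lambda x,y:(240+(x+.5)/4.4-.5,195+(y+.5)/4.4-.5)
P=[at('top',*c(*p),.01)[:2] for p in[(95,38),(695,133),(645,470),(30,370)]]
for p in P:print(p.round(4))
for a,b in((1,0),(2,3)):d=P[a]-P[b];print('long',np.linalg.norm(d),np.degrees(np.arctan2(*(-d)[::-1]))-90)
for a,b in((0,3),(1,2)):d=P[a]-P[b];print('short',np.linalg.norm(d),np.degrees(np.arctan2(d[1],d[0])))
print('plate centre',np.mean(P,0))
H=[at('top',*c(*p),.12)[:2] for p in[(443,137),(549,150),(540,252),(430,242)]]
for i in range(4):
    d=H[(i+1)%4]-H[i];print('head',H[i].round(4),np.linalg.norm(d).round(4),np.degrees(np.arctan2(d[1],d[0])))
print(np.mean(H,0), at('top',*c(488,195),.12))
# tab top
for p in[(232,125),(243,128),(237,212),(220,208)]:print('tab',at('top',*c(*p),.108).round(4))
for p in[(354,148),(338,247)]:print('tongue front',at('top',*c(*p),.082).round(4))
s=monitor.read_state();print(R.from_rotvec(s['orientation']).as_matrix().round(3))
```

```text
[0.6504 0.0189]
[ 0.6025 -0.204 ]
[ 0.4771 -0.1759]
[0.5244 0.0462]
long 0.22804709521240357 -12.109526825413838
long 0.22710032701558416 -12.025268889462197
short 0.12892449375107995 -12.227411604207978
short 0.1285959663213149 -12.64966153660184
plate centre [ 0.56360105 -0.07868486]
head [ 0.5757 -0.1035] 0.0353 -99.9855046336746
head [ 0.5696 -0.1383] 0.0348 171.30685946638584
head [ 0.5352 -0.133 ] 0.0362 81.94605541139795
head [ 0.5402 -0.0972] 0.036 -10.110046953949984
[ 0.5551648  -0.11801081] [ 0.55520646 -0.11719133  0.12      ]
tab [ 0.5865 -0.0336  0.108 ]
tab [ 0.5853 -0.0372  0.108 ]
tab [ 0.5563 -0.034   0.108 ]
tab [ 0.558  -0.0284  0.108 ]
tongue front [ 0.5835 -0.0748  0.082 ]
tongue front [ 0.5487 -0.0676  0.082 ]
[[-0.962  0.274 -0.001]
 [ 0.274  0.962 -0.002]
 [ 0.    -0.002 -1.   ]]
```

>>> arm_command:
  deltas:
    - [[2.0,-3.3,0.2,0,0,0],[2.0,-3.3,0.2,0,0,0],[2.0,-3.3,0.2,0,0,0],[2.0,-3.3,0,0,0,0],[2.0,-3.3,0,0,0,0],[2.0,-3.3,0,0,0,0],[2.0,-3.3,0,0,0,0],[2.0,-3.3,0,0,0,0],[2.0,-3.3,0,0,0,0],[2.0,-3.3,0,0,0,0],[2.0,-3.3,0,0,0,0],[2.0,-3.3,0,0,0,0]]

```text
t: 1.1
tool_pos: [0.4049, 0.1792, 0.2245]
orientation: [-0.435, -3.111, -0.0]
force: [0.8, 0.7, 0.5]
opening: 0.0929
gripper_force: 0.0
```

>>> arm_command:
  deltas:
    - [[1.9,-3.7,0,0,0,1],[1.9,-3.7,0,0,0,1],[1.9,-3.7,0,0,0,1],[1.9,-3.7,0,0,0,1],[1.9,-3.7,-0.5,0,0,1],[1.9,-3.7,-0.5,0,0,1],[1.9,-3.7,-0.5,0,0,0.7],[1.9,-3.7,-0.5,0,0,0],[0,0,0,0,0,0],[0,0,0,0,0,0]]

```text
t: 1.93
tool_pos: [0.5556, -0.116, 0.2028]
orientation: [-0.257, -3.128, -0.001]
force: [0.4, 1.7, -0.4]
opening: 0.0931
gripper_force: 0.0
```

Run:
```python
from h import *
s=st();Rm=R.from_rotvec(s['orientation']).as_matrix();print(Rm.round(3),np.degrees(np.arctan2(Rm[1,1],Rm[0,1])))
m=eyes.camera_model('wrist');cv2.imwrite('pics/w1.png',eyes.read_camera('wrist'));print(m)
np.save('m1.npy',m,allow_pickle=True)
print(proj('wrist',np.array([.5552,-.1178,.12]),m),proj('wrist',s['tool_pos'],m))
```

```text
t1.93 p [ 0.5556 -0.116   0.2028] F [ 0.35  1.68 -0.45] T [ 0.03   0.017 -0.016] open 0.0931 gf 0.0 q [-0.296  0.054  1.598 -0.     1.493 -1.703]
[[-0.987  0.164 -0.003]
 [ 0.163  0.987  0.001]
 [ 0.003  0.    -1.   ]] 80.58977099048987
{'fx': 371.64829954431775, 'fy': 371.64829954431775, 'cx': 322.60510839616893, 'cy': 239.46334888841986, 'rvec': array([-2.22151283, -1.88371534, -0.27130365]), 'tvec': array([ 0.02405333, -0.57162664,  0.21775147])}
(np.float64(320.66279519978093), np.float64(248.31097486150284)) (np.float64(323.8048509392537), np.float64(299.2289373595489))
```

View pics/w1.png

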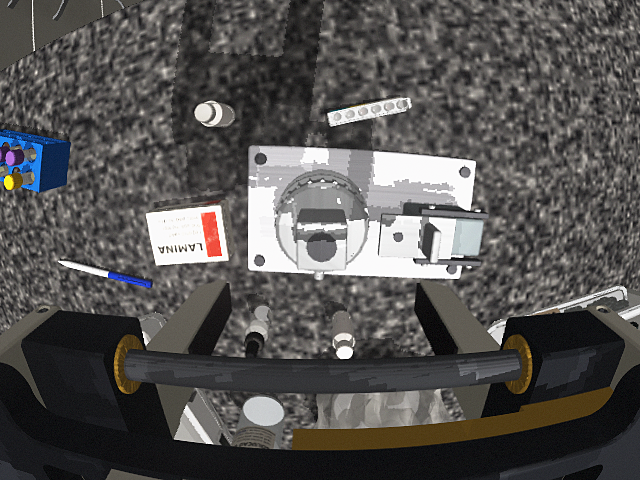

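The wrist view shows the hole in the head at about (321,247), against a predicted (320.7,248.3), so the axis estimate is good. The area around it is clear, so I'll descend.

>>> arm_command:
  deltas:
    - [[0,-0.18,-2.5,0,0,0.2],[0,0,-2.5,0,0,0],[0,0,-2.5,0,0,0],[0,0,-2.0,0,0,0],[0,0,-1.0,0,0,0],[0,0,-0.6,0,0,0],[0,0,0,0,0,0],[0,0,0,0,0,0]]

```text
t: 2.65
tool_pos: [0.5567, -0.1156, 0.095]
orientation: [0.246, 3.13, -0.0]
force: [0.2, -0.5, 1.3]
opening: 0.0925
gripper_force: 0.0
```

>>> arm_command:
  deltas:
    - [[0,0,0,0,0,0],[0,0,0,0,0,0],[0,0,0,0,0,0],[0,0,0,0,0,0],[0,0,0,0,0,0],[0,0,0,0,0,0],[0,0,0,0,0,0],[0,0,0,0,0,0]]
  gripper: -1
  squeeze: 40

```text
t: 3.32
tool_pos: [0.5561, -0.116, 0.0937]
orientation: [-0.247, -3.132, -0.0]
force: [-0.2, 0.5, 0.9]
opening: 0.0444
gripper_force: 0.0
```

```bash
cat >> h.py <<'E'
def yaw(s):
    Rm=R.from_rotvec(s['orientation']).as_matrix(); return np.degrees(np.arctan2(Rm[1,1],Rm[0,1]))
E
python3 -c "
from h import *
print(yaw(st()))"
```

```text
t3.32 p [ 0.5561 -0.116   0.0937] F [-0.17  0.45  0.94] T [ 0.02   0.022 -0.059] open 0.0444 gf 0.0 q [-0.296  0.139  1.713 -0.     1.29  -1.709]
80.979862207586
```

>>> arm_command:
  deltas:
    - [[0,-0.1,-0.2,0,0,0],[0,0,0,0,0,0],[0,0,0,0,0,0],[0,0,0,0,0,0],[0,0,0,0,0,0],[0,0,0,0,0,0]]

```text
t: 3.82
tool_pos: [0.5562, -0.117, 0.0917]
orientation: [0.247, 3.132, -0.0]
force: [1.7, -1.2, -1.6]
opening: 0.0357
gripper_force: 39.9
```

```bash
python3 -c "
from h import *
print(yaw(st()))"
```

```text
t3.82 p [ 0.5562 -0.117   0.0917] F [ 1.67 -1.25 -1.6 ] T [-0.113 -0.371  0.028] open 0.0357 gf 39.9 q [-0.298  0.142  1.714 -0.     1.286 -1.711]
80.98420079419068
```

>>> arm_command:
  deltas:
    - [[0,0,0,0,0,-2.5],[0,0,0,0,0,-2.5],[0,0,0,0,0,-2.5],[0,0,0,0,0,-2.5],[0,0,0,0,0,-2.5],[0,0,0,0,0,-2.5],[0,0,0,0,0,-2.5],[0,0,0,0,0,-2.5],[0,0,0,0,0,-2.5],[0,0,0,0,0,-2.5],[0,0,0,0,0,-2.5],[0,0,0,0,0,-2.5]]

```text
t: 4.82
tool_pos: [0.556, -0.1175, 0.0917]
orientation: [1.052, 2.96, -0.001]
force: [1.1, -2.5, -1.5]
opening: 0.0355
gripper_force: 39.8
```

```bash
python3 -c "
from h import *
print(yaw(st()))"
```

```text
t4.82 p [ 0.556  -0.1175  0.0917] F [ 1.13 -2.5  -1.48] T [-0.553 -0.075  0.046] open 0.0355 gf 39.8 q [-2.980e-01  1.420e-01  1.714e+00 -1.000e-03  1.286e+00 -1.185e+00]
50.85931199615537
```

>>> arm_command:
  deltas:
    - [[0,0,0,0,0,-2.5],[0,0,0,0,0,-2.5],[0,0,0,0,0,-2.5],[0,0,0,0,0,-2.5],[0,0,0,0,0,-2.5],[0,0,0,0,0,-2.5]]

```text
t: 5.32
tool_pos: [0.5558, -0.1176, 0.0916]
orientation: [-1.43, -2.797, 0.002]
force: [0.5, -3.1, -0.4]
opening: 0.0358
gripper_force: 39.8
```

```bash
python3 -c "
from h import *
print(yaw(st()))"
```

```text
t5.32 p [ 0.5558 -0.1176  0.0916] F [ 0.53 -3.1  -0.41] T [-0.623  0.097  0.038] open 0.0358 gf 39.8 q [-2.980e-01  1.420e-01  1.714e+00 -1.000e-03  1.287e+00 -9.230e-01]
35.85484944654964
```

>>> arm_command:
  deltas:
    - [[0,0,0,0,0,-2.5],[0,0,0,0,0,-2.5],[0,0,0,0,0,-2.5],[0,0,0,0,0,-2.5],[0,0,0,0,0,-2.5],[0,0,0,0,0,-2.5]]

```text
t: 5.82
tool_pos: [0.5556, -0.1177, 0.0916]
orientation: [-1.782, -2.587, 0.002]
force: [-0.9, -2.6, 1.1]
opening: 0.0359
gripper_force: 39.8
```

```bash
python3 -c "
from h import *
print(yaw(st()))"
```

```text
t5.82 p [ 0.5556 -0.1177  0.0916] F [-0.94 -2.55  1.12] T [-0.752  0.279  0.019] open 0.0359 gf 39.8 q [-2.980e-01  1.410e-01  1.714e+00 -1.000e-03  1.287e+00 -6.620e-01]
20.85633545787207
```

>>> arm_command:
  deltas:
    - [[0,0,0,0,0,-2.5],[0,0,0,0,0,-2.5],[0,0,0,0,0,-2.5],[0,0,0,0,0,-2.5],[0,0,0,0,0,-2.5],[0,0,0,0,0,-2.5]]

```text
t: 6.32
tool_pos: [0.5554, -0.1178, 0.0916]
orientation: [-2.105, -2.332, 0.003]
force: [-2.2, -3.4, 1.7]
opening: 0.0355
gripper_force: 39.8
```

```bash
python3 -c "
from h import *
print(yaw(st()))"
```

```text
t6.32 p [ 0.5554 -0.1178  0.0916] F [-2.21 -3.42  1.72] T [-0.816  0.564  0.047] open 0.0355 gf 39.8 q [-0.298  0.141  1.714 -0.002  1.288 -0.4  ]
5.855499542027671
```

>>> arm_command:
  deltas:
    - [[0,0,0,0,0,-2.5],[0,0,0,0,0,-2.5],[0,0,0,0,0,-2.5],[0,0,0,0,0,-2.5],[0,0,0,0,0,-2.5],[0,0,0,0,0,-2.5]]

```text
t: 6.82
tool_pos: [0.5552, -0.1177, 0.0916]
orientation: [-2.391, -2.037, 0.004]
force: [-4.5, -2.4, 1.4]
opening: 0.0356
gripper_force: 39.8
```

```bash
python3 -c "
from h import *
print(yaw(st()))"
```

```text
t6.82 p [ 0.5552 -0.1177  0.0916] F [-4.54 -2.39  1.45] T [-0.712  0.783  0.064] open 0.0356 gf 39.8 q [-0.298  0.141  1.714 -0.002  1.288 -0.138]
-9.145963869933837
```

>>> arm_command:
  deltas:
    - [[0,0,0,0,0,-2.5],[0,0,0,0,0,-2.5],[0,0,0,0,0,-2.5],[0,0,0,0,0,-2.5],[0,0,0,0,0,-2.5],[0,0,0,0,0,-2.5]]

```text
t: 7.32
tool_pos: [0.555, -0.1176, 0.0916]
orientation: [-2.636, -1.707, 0.004]
force: [-3.5, -2.9, 2.5]
opening: 0.036
gripper_force: 39.8
```

```bash
python3 -c "
from h import *
print(yaw(st()))"
```

```text
t7.32 p [ 0.555  -0.1176  0.0916] F [-3.47 -2.87  2.5 ] T [-0.596  1.05   0.039] open 0.0360 gf 39.8 q [-0.298  0.141  1.714 -0.002  1.288  0.124]
-24.145365479671657
```

>>> arm_command:
  deltas:
    - [[0,0,0,0,0,-2.5],[0,0,0,0,0,-2.5],[0,0,0,0,0,-2.5],[0,0,0,0,0,-2.5],[0,0,0,0,0,-2.5],[0,0,0,0,0,-2.5]]

```text
t: 7.82
tool_pos: [0.5548, -0.1175, 0.0916]
orientation: [-2.837, -1.349, 0.005]
force: [-5.1, -2.0, 3.7]
opening: 0.0354
gripper_force: 39.8
```

```bash
python3 -c "
from h import *
print(yaw(st()))"
```

```text
t7.82 p [ 0.5548 -0.1175  0.0916] F [-5.07 -2.    3.71] T [-0.481  1.257  0.039] open 0.0354 gf 39.8 q [-0.298  0.141  1.714 -0.002  1.289  0.385]
-39.14557921755591
```

>>> arm_command:
  deltas:
    - [[0,0,0,0,0,-2.5],[0,0,0,0,0,-2.5],[0,0,0,0,0,-2.5],[0,0,0,0,0,-2.5],[0,0,0,0,0,-2.5],[0,0,0,0,0,-2.5]]

```text
t: 8.32
tool_pos: [0.5547, -0.1173, 0.0916]
orientation: [-2.988, -0.967, 0.005]
force: [-5.8, -0.3, 5.0]
opening: 0.0356
gripper_force: 39.8
```

```bash
python3 -c "
from h import *
print(yaw(st()))"
```

```text
t8.32 p [ 0.5547 -0.1173  0.0916] F [-5.76 -0.34  5.03] T [-0.325  1.396  0.06 ] open 0.0356 gf 39.8 q [-2.980e-01  1.410e-01  1.714e+00 -1.000e-03  1.289e+00  6.470e-01]
-54.14250101602032
```

>>> arm_command:
  deltas:
    - [[0,0,0,0,0,-2.5],[0,0,0,0,0,-2.5],[0,0,0,0,0,-2.5],[0,0,0,0,0,-2.5],[0,0,0,0,0,-2.5],[0,0,0,0,0,-2.5]]

```text
t: 8.82
tool_pos: [0.5546, -0.1171, 0.0916]
orientation: [-3.089, -0.569, 0.005]
force: [-5.0, -1.1, 4.9]
opening: 0.0354
gripper_force: 39.8
```

```bash
python3 -c "
from h import *
print(yaw(st()))"
```

```text
t8.82 p [ 0.5546 -0.1171  0.0916] F [-4.99 -1.12  4.9 ] T [-0.094  1.494  0.04 ] open 0.0354 gf 39.8 q [-2.980e-01  1.410e-01  1.714e+00 -1.000e-03  1.289e+00  9.090e-01]
-69.13887150289798
```

>>> arm_command:
  deltas:
    - [[0,0,0,0,0,-2.5],[0,0,0,0,0,-2.5],[0,0,0,0,0,-2.5],[0,0,0,0,0,-2.5],[0,0,0,0,0,-2.5],[0,0,0,0,0,-2.5]]

```text
t: 9.32
tool_pos: [0.5546, -0.1169, 0.0916]
orientation: [-3.137, -0.161, 0.005]
force: [-6.2, 0.3, 5.3]
opening: 0.0356
gripper_force: 39.8
```

```bash
python3 -c "
from h import *
print(yaw(st()))"
```

```text
t9.32 p [ 0.5546 -0.1169  0.0916] F [-6.19  0.27  5.28] T [0.053 1.501 0.077] open 0.0356 gf 39.8 q [-2.980e-01  1.410e-01  1.714e+00 -1.000e-03  1.290e+00  1.171e+00]
-84.13500263799901
```

>>> arm_command:
  deltas:
    - [[0,0,0,0,0,-2],[0,0,0,0,0,-2],[0,0,0,0,0,-2]]

```text
t: 9.57
tool_pos: [0.5545, -0.1168, 0.0916]
orientation: [-3.141, 0.003, 0.005]
force: [-6.3, 0.6, 5.9]
opening: 0.0356
gripper_force: 39.9
```

```bash
python3 -c "
from h import *
print(yaw(st()))"
```

```text
t9.57 p [ 0.5545 -0.1168  0.0916] F [-6.35  0.63  5.9 ] T [0.137 1.489 0.095] open 0.0356 gf 39.9 q [-2.980e-01  1.410e-01  1.714e+00 -1.000e-03  1.290e+00  1.275e+00]
-90.10901023365112
```

>>> arm_command:
  deltas:
    - [[0,0,0,0,0,-2],[0,0,0,0,0,-2],[0,0,0,0,0,-2]]

```text
t: 9.82
tool_pos: [0.5546, -0.1168, 0.0916]
orientation: [-3.137, 0.167, 0.005]
force: [-6.2, 1.1, 5.8]
opening: 0.0358
gripper_force: 39.9
```

```bash
python3 -c "
from h import *
print(yaw(st()))"
```

```text
t9.82 p [ 0.5546 -0.1168  0.0916] F [-6.2   1.06  5.81] T [0.182 1.516 0.025] open 0.0358 gf 39.9 q [-0.298  0.141  1.714 -0.     1.29   1.38 ]
-96.1072777484353
```

>>> arm_command:
  deltas:
    - [[0,0,0,0,0,-2],[0,0,0,0,0,-2],[0,0,0,0,0,-2]]

```text
t: 10.07
tool_pos: [0.5546, -0.1167, 0.0916]
orientation: [-3.124, 0.331, 0.006]
force: [-5.9, 2.7, 5.3]
opening: 0.0358
gripper_force: 39.8
```

```bash
python3 -c "
from h import *
print(yaw(st()))"
```

```text
t10.07 p [ 0.5546 -0.1167  0.0916] F [-5.85  2.65  5.33] T [0.309 1.461 0.261] open 0.0358 gf 39.8 q [-0.298  0.141  1.714 -0.     1.29   1.484]
-102.0991629069151
```

The seal grips between about -96° and -101°, so the square position at -102° is too soon and the target is -192°. I'll confirm the grip, then regrasp a quarter turn back because of joint 6's range.

>>> arm_command:
  deltas:
    - [[0,0,0,0,0,-2],[0,0,0,0,0,-2],[0,0,0,0,0,-2],[0,0,0,0,0,-2]]

```text
t: 10.4
tool_pos: [0.5546, -0.1166, 0.0916]
orientation: [-3.093, 0.548, 0.005]
force: [-5.9, 1.3, 6.2]
opening: 0.0359
gripper_force: 39.8
```

```bash
python3 -c "
from h import *
print(yaw(st()))"
```

```text
t10.40 p [ 0.5546 -0.1166  0.0916] F [-5.88  1.33  6.23] T [0.367 1.441 0.341] open 0.0359 gf 39.8 q [-0.297  0.141  1.714 -0.     1.29   1.624]
-110.08147971610552
```

>>> arm_command:
  deltas:
    - [[0,0,0,0,0,0],[0,0,0,0,0,0],[0,0,0,0,0,0],[0,0,0,0,0,0],[0,0,0,0,0,0],[0,0,0,0,0,0],[0,0,0,0,0,0]]
  gripper: 1

```text
t: 10.98
tool_pos: [0.5561, -0.117, 0.0917]
orientation: [-3.094, 0.546, -0.0]
force: [0.1, 0.5, 0.4]
opening: 0.0781
gripper_force: 0.0
```

```bash
python3 -c "
from h import *
print(yaw(st()))"
```

```text
t10.98 p [ 0.5561 -0.117   0.0917] F [0.08 0.5  0.36] T [-0.001  0.246 -0.021] open 0.0781 gf 0.0 q [-0.298  0.142  1.713  0.     1.287  1.622]
-110.01061343335216
```

>>> arm_command:
  deltas:
    - [[-0.09,0,0,0,0,7.1],[0,0,0,0,0,7.1],[0,0,0,0,0,7.1],[0,0,0,0,0,7.1],[0,0,0,0,0,7.1],[0,0,0,0,0,7.1],[0,0,0,0,0,7.1],[0,0,0,0,0,7.1],[0,0,0,0,0,7.1],[0,0,0,0,0,7.1],[0,0,0,0,0,7.1],[0,0,0,0,0,7.1]]

```text
t: 11.98
tool_pos: [0.5552, -0.117, 0.0917]
orientation: [2.642, 1.7, 0.0]
force: [0.5, -0.7, -0.0]
opening: 0.093
gripper_force: 0.0
```

>>> arm_command:
  deltas:
    - [[0,0,0,0,0,7.1],[0,0,0,0,0,0],[0,0,0,0,0,0]]

```text
t: 12.23
tool_pos: [0.5552, -0.117, 0.0917]
orientation: [2.541, 1.848, 0.0]
force: [0.2, -0.7, -0.7]
opening: 0.0927
gripper_force: 0.0
```

>>> arm_command:
  deltas:
    - [[0,0,0,0,0,0],[0,0,0,0,0,0],[0,0,0,0,0,0],[0,0,0,0,0,0],[0,0,0,0,0,0],[0,0,0,0,0,0],[0,0,0,0,0,0],[0,0,0,0,0,0],[0,0,0,0,0,0],[0,0,0,0,0,0],[0,0,0,0,0,0],[0,0,0,0,0,0]]
  gripper: -1
  squeeze: 40

```text
t: 13.23
tool_pos: [0.5552, -0.117, 0.0917]
orientation: [-2.537, -1.853, 0.0]
force: [-0.2, -0.2, 1.0]
opening: 0.0357
gripper_force: 40.0
```

```bash
python3 -c "
from h import *
print(yaw(st()))"
```

```text
t13.23 p [ 0.5552 -0.117   0.0917] F [-0.23 -0.15  1.02] T [-0.059  0.141 -0.049] open 0.0357 gf 40.0 q [-0.298  0.139  1.716 -0.     1.286  0.011]
-17.718403312124664
```

>>> arm_command:
  deltas:
    - [[0,0,0,0,0,-3],[0,0,0,0,0,-3],[0,0,0,0,0,-3],[0,0,0,0,0,-3],[0,0,0,0,0,-3],[0,0,0,0,0,-3],[0,0,0,0,0,-3],[0,0,0,0,0,-3],[0,0,0,0,0,-3],[0,0,0,0,0,-3],[0,0,0,0,0,-3],[0,0,0,0,0,-3]]

```text
t: 14.23
tool_pos: [0.5552, -0.117, 0.0918]
orientation: [-2.986, -0.975, 0.0]
force: [0.1, -0.3, -0.3]
opening: 0.0359
gripper_force: 40.0
```

```bash
python3 -c "
from h import *
print(yaw(st()))"
```

```text
t14.23 p [ 0.5552 -0.117   0.0918] F [ 0.12 -0.26 -0.29] T [-0.058  0.256  0.279] open 0.0359 gf 40.0 q [-0.298  0.139  1.716 -0.     1.287  0.642]
-53.839480726778476
```

>>> arm_command:
  deltas:
    - [[0,0,0,0,0,-3],[0,0,0,0,0,-3],[0,0,0,0,0,-3],[0,0,0,0,0,-3],[0,0,0,0,0,-3],[0,0,0,0,0,-3],[0,0,0,0,0,-3],[0,0,0,0,0,-3],[0,0,0,0,0,-3],[0,0,0,0,0,-3],[0,0,0,0,0,-3],[0,0,0,0,0,-3]]

```text
t: 15.23
tool_pos: [0.5551, -0.1169, 0.0917]
orientation: [-3.142, -0.004, 0.0]
force: [-0.4, -0.3, 0.6]
opening: 0.0357
gripper_force: 40.0
```

```bash
python3 -c "
from h import *
print(yaw(st()))"
```

```text
t15.23 p [ 0.5551 -0.1169  0.0917] F [-0.35 -0.3   0.64] T [0.023 0.297 0.289] open 0.0357 gf 40.0 q [-0.298  0.139  1.716 -0.     1.287  1.27 ]
-89.83722671134812
```

>>> arm_command:
  deltas:
    - [[0,0,0,0,0,-3],[0,0,0,0,0,-3],[0,0,0,0,0,-3],[0,0,0,0,0,-3],[0,0,0,0,0,-3],[0,0,0,0,0,-0.5],[0,0,0,0,0,0],[0,0,0,0,0,0],[0,0,0,0,0,0]]

```text
t: 15.98
tool_pos: [0.5551, -0.1169, 0.0917]
orientation: [-3.114, 0.414, 0.0]
force: [-1.0, 0.6, 1.0]
opening: 0.0361
gripper_force: 40.0
```

```bash
python3 -c "
from h import *
print(yaw(st()))"
```

```text
t15.98 p [ 0.5551 -0.1169  0.0917] F [-0.98  0.62  1.04] T [0.147 0.369 0.234] open 0.0361 gf 40.0 q [-0.298  0.139  1.716  0.     1.287  1.537]
-105.13722616063741
```

>>> arm_command:
  deltas:
    - [[0,0,0,0,0,0],[0,0,0,0,0,0],[0,0,0,0,0,0],[0,0,0,0,0,0],[0,0,0,0,0,0],[0,0,0,0,0,0],[0,0,1.0,0,0,0],[0,0,2.5,0,0,0],[0,0,3,0,0,0],[0,0,3,0,0,0],[0,0,1,0,0,0]]
  gripper: 1

```text
t: 16.9
tool_pos: [0.5575, -0.1177, 0.203]
orientation: [3.113, -0.416, 0.012]
force: [0.6, 0.1, 0.6]
opening: 0.0926
gripper_force: 0.0
```

>>> arm_command:
  deltas:
    - [[0,0,0,0,0,7.1],[0,0,0,0,0,7.1],[0,0,0,0,0,7.1],[0,0,0,0,0,7.1],[0,0,0,0,0,7.1],[0,0,0,0,0,7.1],[0,0,0,0,0,7.1],[0,0,0,0,0,7.1],[0,0,0,0,0,7.1],[0,0,0,0,0,7.1],[0,0,0,0,0,7.1],[0,0,0,0,0,7.1]]

```text
t: 17.9
tool_pos: [0.5552, -0.117, 0.1969]
orientation: [-2.568, -1.809, -0.0]
force: [0.0, 0.2, -0.1]
opening: 0.0928
gripper_force: 0.0
```

>>> arm_command:
  deltas:
    - [[0.4,1.9,0,0,0,7.1],[0.4,1.9,0,0,0,0.6],[0.4,1.9,0,0,0,0],[0.4,1.9,0,0,0,0],[0.4,1.9,0,0,0,0],[0.3,1.15,0,0,0,0],[0,0,0,0,0,0],[0,0,0,0,0,0],[0,0,0,0,0,0],[0,0,0,0,0,0],[0,0,0,0,0,0],[0,0,0,0,0,0]]
  gripper: -1
  squeeze: 40

```text
t: 18.9
tool_pos: [0.5781, -0.0113, 0.1967]
orientation: [2.448, 1.969, -0.0]
force: [-0.2, -0.1, -0.8]
opening: 0.0174
gripper_force: 0.0
```

Run:
```python
from h import *
s=st();print(yaw(s));m=eyes.camera_model('wrist');cv2.imwrite('pics/w2.png',eyes.read_camera('wrist'))
a=np.array([.5552,-.1169,0]);ey=np.array([.2113,.9774,0])
for d,z in((0,.12),(.0845,.108),(.0915,.108)):print(proj('wrist',a+ey*d+[0,0,z],m))
```

```text
t18.90 p [ 0.5781 -0.0113  0.1967] F [-0.2  -0.11 -0.82] T [-0.085  0.091 -0.015] open 0.0174 gf 0.0 q [-0.108  0.083  1.579 -0.     1.48   0.108]
-12.375898607053596
(np.float64(324.03735424846076), np.float64(375.61861979679327))
(np.float64(323.8449929300498), np.float64(273.88028689705476))
(np.float64(323.82814579651233), np.float64(265.01527432555264))
```

View pics/w2.png

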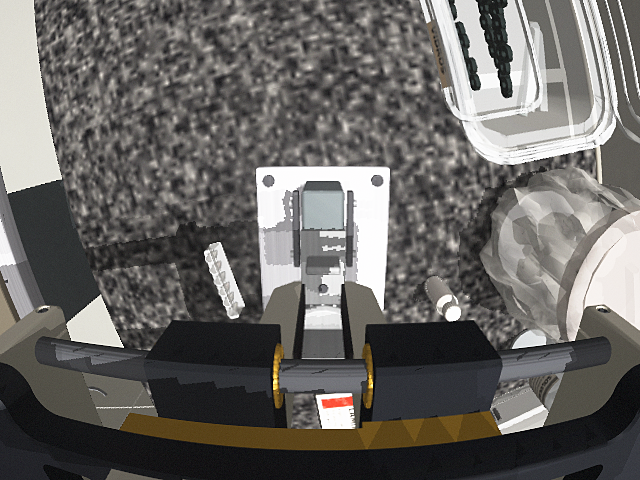

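The wrist view shows the tab at about (323,265), as predicted, and the plate is square in the picture. I'll descend behind the tab and check the head from the top camera.

>>> arm_command:
  deltas:
    - [[0,0,0,0,0,0],[0,0,0,0,0,0],[0,0,0,0,0,0],[0,0,-2,0,0,0],[0,0,-2.5,0,0,0],[0,0,-2.5,0,0,0],[0,0,-2,0,0,0],[0,0,-1,0,0,0],[0,0,-0.6,0,0,0],[0,0,0,0,0,0],[0,0,0,0,0,0]]

```text
t: 19.87
tool_pos: [0.5789, -0.0105, 0.0917]
orientation: [2.446, 1.97, 0.001]
force: [0.1, -0.8, 1.2]
opening: 0.0005
gripper_force: 0.0
```

Run:
```python
from h import *
s=st();print(yaw(s))
a=np.hstack([cv2.resize(eyes.read_camera(n)[y:y+110,x:x+110],(396,396),interpolation=cv2.INTER_CUBIC) for n,x,y in(('top',260,195),('scene',295,220))])
cv2.imwrite('pics/c3.png',a)
```

```text
t19.87 p [ 0.5789 -0.0105  0.0917] F [ 0.13 -0.78  1.18] T [-0.051  0.049 -0.007] open 0.0005 gf 0.0 q [-0.107  0.168  1.684  0.     1.288  0.108]
-12.314615062558081
```

View pics/c3.png

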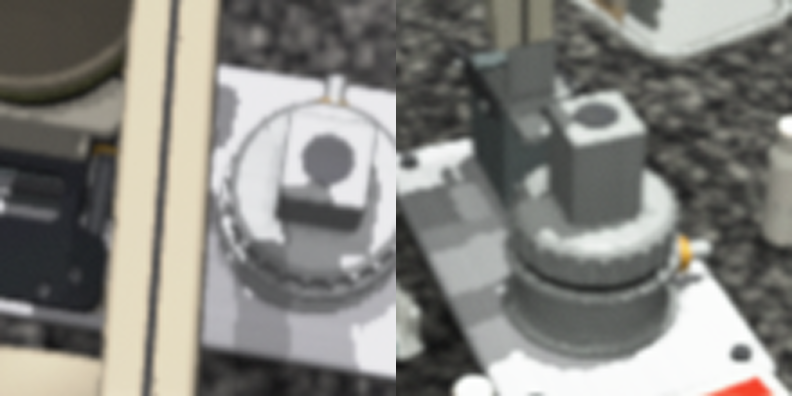

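Both the side and lower edges of the head are parallel to the plate within about 2°. Now I'll push.

>>> arm_command:
  deltas:
    - [[-0.04,-0.2,0,0,0,0],[-0.04,-0.2,0,0,0,0],[-0.04,-0.2,0,0,0,0],[-0.04,-0.2,0,0,0,0],[-0.04,-0.2,0,0,0,0],[-0.04,-0.2,0,0,0,0],[-0.04,-0.2,0,0,0,0],[-0.04,-0.2,0,0,0,0]]

```text
t: 20.63
tool_pos: [0.5751, -0.0265, 0.0909]
orientation: [-2.447, -1.97, -0.001]
force: [0.0, 2.5, 1.3]
opening: 0.0002
gripper_force: 1.1
```

>>> arm_command:
  deltas:
    - [[-0.04,-0.2,0,0,0,0],[-0.04,-0.2,0,0,0,0],[-0.04,-0.2,0,0,0,0],[-0.04,-0.2,0,0,0,0],[-0.04,-0.2,0,0,0,0],[-0.04,-0.2,0,0,0,0]]

```text
t: 21.13
tool_pos: [0.5725, -0.0387, 0.0907]
orientation: [-2.447, -1.97, 0.0]
force: [-0.8, 2.6, 1.8]
opening: 0.0003
gripper_force: 1.1
```

>>> arm_command:
  deltas:
    - [[-0.03,-0.15,0,0,0,0],[-0.03,-0.15,0,0,0,0],[-0.03,-0.15,0,0,0,0],[0,0,0,0,0,0]]

```text
t: 21.47
tool_pos: [0.5715, -0.0434, 0.0906]
orientation: [2.447, 1.97, -0.001]
force: [-0.0, 0.4, -0.1]
opening: 0.0007
gripper_force: 0.2
```

>>> arm_command:
  deltas:
    - [[-0.01,-0.07,0,0,0,0],[-0.02,-0.07,0,0,0,0],[-0.01,-0.07,0,0,0,0],[-0.02,-0.07,0,0,0,0],[0,0,0,0,0,0]]

```text
t: 21.88
tool_pos: [0.571, -0.0459, 0.0906]
orientation: [-2.447, -1.97, 0.0]
force: [0.7, 0.9, 0.0]
opening: 0.0008
gripper_force: 0.7
```

>>> arm_command:
  deltas:
    - [[-0.01,-0.05,0,0,0,0],[-0.01,-0.05,0,0,0,0],[0,0,0,0,0,0]]

```text
t: 22.13
tool_pos: [0.571, -0.046, 0.0907]
orientation: [-2.446, -1.97, -0.001]
force: [0.8, 6.4, 0.3]
opening: 0.0003
gripper_force: 2.9
```

>>> arm_command:
  deltas:
    - [[-0.01,-0.05,0,0,0,0],[0,0,0,0,0,0]]

```text
t: 22.3
tool_pos: [0.571, -0.0461, 0.0907]
orientation: [-2.446, -1.97, -0.002]
force: [1.0, 8.0, -0.3]
opening: 0.0003
gripper_force: 3.8
```

The keeper has met a stop, with the force rising while the position stays put. I'll back off, lift clear and verify.

>>> arm_command:
  deltas:
    - [[0.1,0.5,0,0,0,0],[0.2,1,0,0,0,0],[0.2,1,0,0,0,0],[0,0,2,0,0,0],[0,0,3,0,0,0],[0,0,3,0,0,0],[0,0,3,0,0,0],[-2,3,1,0,0,0],[-2,3,0,0,0,0],[-2,3,0,0,0,0],[-2,3,0,0,0,0],[-2,3,0,0,0,0]]

```text
t: 23.3
tool_pos: [0.4748, 0.1293, 0.211]
orientation: [2.447, 1.97, 0.001]
force: [0.9, 0.5, 0.1]
opening: 0.0005
gripper_force: 0.0
```

>>> arm_command:
  deltas:
    - [[-1,4,0,0,0,0],[-1,4,0,0,0,0],[-1,4,0,0,0,0],[-1,4,0,0,0,0],[0,0,0,0,0,0],[0,0,0,0,0,0],[0,0,0,0,0,0]]

```text
t: 23.88
tool_pos: [0.4356, 0.288, 0.2107]
orientation: [2.445, 1.972, -0.001]
force: [0.3, -0.6, -0.1]
opening: 0.0006
gripper_force: 0.0
```

Run:
```python
from h import *
st();im=eyes.read_camera('top')[195:310,240:420]
cv2.imwrite('pics/top4.png',cv2.resize(im,None,fx=4.4,fy=4.4,interpolation=cv2.INTER_CUBIC))
a=np.array([.5552,-.1169,0]);ey=np.array([.2113,.9774,0])
for d,z in((.06,.108),(.064,.108),(.02,.082)):
    u,v=proj('top',a+ey*d+[0,0,z]);print((u-240)*4.4,(v-195)*4.4)
```

```text
t23.88 p [0.4356 0.288  0.2107] F [ 0.34 -0.62 -0.1 ] T [-0.091  0.133  0.012] open 0.0006 gf 0.0 q [ 4.860e-01 -7.700e-02  1.714e+00 -1.000e-03  1.505e+00  7.000e-01]
306.14645798911306 173.45362162394127
294.373095997727 171.55080509007422
421.3747096523952 210.92131628965376
```

View pics/top4.png

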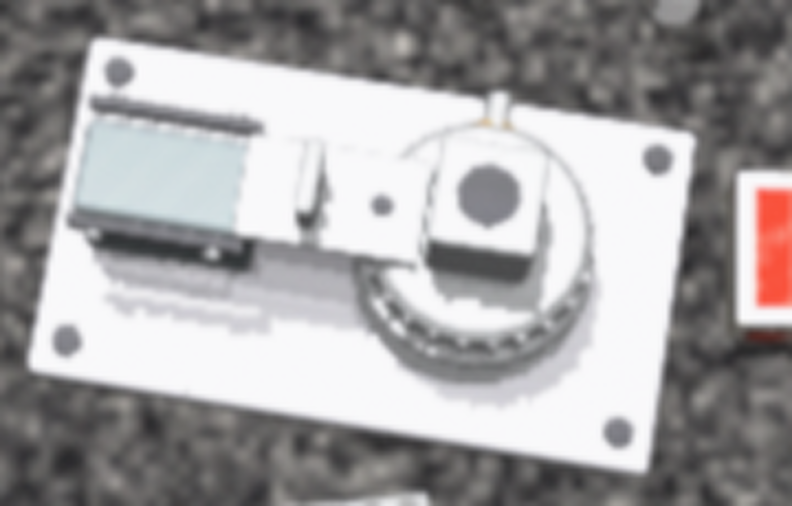

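The tab is at about (311,175), at or beyond the predicted fully-in position. I'll check the head's angle with an enlarged overlay of the ideal square.

Run:
```python
from h import *
ims=[eyes.read_camera('top').astype(float) for _ in range(6)]
x0,y0,k=325,220,10
im=np.mean(ims,0)[y0:y0+40,x0:x0+60]
big=cv2.resize(im.clip(0,255).astype(np.uint8),None,fx=k,fy=k,interpolation=cv2.INTER_CUBIC)
outs=[]
a=np.array([.5552,-.1172,.12])
for off,c in((0,(0,0,255)),(6.9,(255,0,0)),(-6.9,(0,200,0))):
    th=np.radians(-12.2+off)
    pts=[]
    for sx,sy in((1,1),(1,-1),(-1,-1),(-1,1)):
        q=R.from_euler('z',th).apply([sx*.018,sy*.018,0]); u,v=proj('top',a+q); pts.append([(u-x0+.5)*k,(v-y0+.5)*k])
    cv2.polylines(big,[np.int32(np.round(pts))],True,c,1)
cv2.imwrite('pics/head.png',big)
```

View pics/head.png

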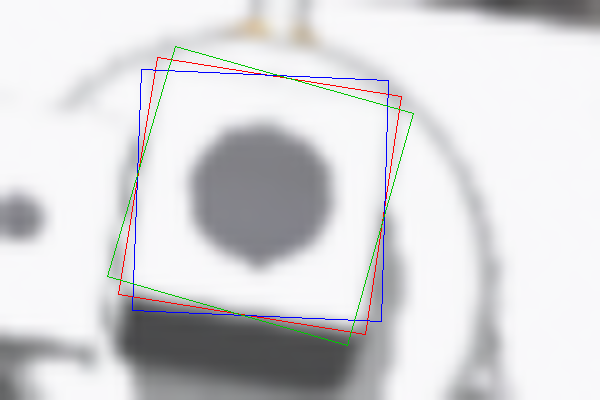

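The head's lower edge, from about (130,303) to (365,330), and the bottom of its side face follow the red (square) outline within about 3°. I'll hand in.

```bash
python3 -c "
from plant import ticket
print(ticket.close_job())"
```

```text
the job is handed in; nothing more can be done
None
```

I screwed the cap down about 1.6 rad past where the seal gripped and left a flat square to the keeper within about 3°. The keeper is pushed in to its stop at about 8 N, the arm is clear, nothing around the housing was disturbed as far as I saw, and the job is handed in (no verdict was shown).

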